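Change over the seasoning: salt back behind, spice jar out front

ROBOT

A 6-joint arm with a two-finger parallel gripper is mounted at the origin on a cart in front of the work surface, level with it; the furniture and walls round the work are solid. World frame = base frame: x ahead of the robot, y to its left, z up, the work surface at z = 0. Lengths are in m, angles in rad, forces in N, time in s.
With the tool pointing down it reaches from about 0.3 to 0.775 m from the base axis. Payload 14.6 kg.
Tool frame: the origin (TCP) lies between the finger pads, 19 mm behind the fingertips; this is the grasp point; z points along the fingers, y is the line along which they close (so a half turn about z gives the same grasp; the last joint's range is limited). The gripper opens to 94 mm and grips with 3 to 60 N. Pads are 16 mm wide; open, the fingers measure 119 mm over their backs; the gripper's body (75 mm by 177 mm) begins 78 mm behind the grasp point.
Start: joints at [-1.269, 0.3, 1.521, -0, 1.321, -0.067], TCP at [0.198, -0.513, 0.224] pointing down, gripper open.
Joint ranges: [-3.03, 3.03], [-0.79, 2.21], [0.23, 2.52], [-1.04, 4.18], [0, 3.07], [-2.55, 2.55]. Speed limits (rad/s): [2.22, 2.22, 2.57, 3.14, 3.14, 3.14].

INTERFACE

Orientations are given as [roll, pitch, yaw] about the fixed x, y, z axes, in that order (R = Rz(yaw) Ry(pitch) Rx(roll)).
In Python, from station import ctrl, cams gives the robot as it stands. The module is installed in compiled form; this text tells all that it offers.
- The arm moves only by the tool arm_command, never from a script. Its argument "plan" is a list that holds one entry, the list of rows, each a list of 7 numbers: the shift along the tool's x, y, z in mm, then the turn, a rotation vector about the tool's x, y, z in rad, then the closure, from -1 (fully open) to 1 (shut). A call has 1 to 12 rows; each row is the pose to reach, as a shift and turn from the pose commanded when the call began, along the tool's axes at that moment; what a row does not reach only later rows make up. A row lasts 1/10 s, in which the tool goes at most 50 mm and 8.59 degrees, less where a joint would pass 70% of its speed; a pose out of reach is approached as far as the arm can. A call with a gripper value outside its range is refused whole. The fingers move at their own pace and stop on an object; "squeeze" is the grip in N (left out, the last holds). Time passes only in rows, so rows that repeat a pose let the fingers close. It gives the time, the measured TCP pose, the force, the opening and the grip force at its end, in the units of the state.
- ctrl.get_obs(): the state, without advancing time (a new reading comes with each control period).
- cams.camera(name): name is "side" or "top"; returns (picture, depth): 480x640x3 uint8, blue, green, red; 480x640 float32, m along the optical axis (not along the pixel's ray), 0 where there is no reading.
- cams.camera_info(name): a dict with "fx", "fy", "cx", "cy" (pixels), "dist_coeffs" ([k1, k2, p1, p2, k3] as OpenCV has them; the pictures are not rectified), "world_to_cam" (4x4, takes a point from world to camera coordinates). Camera axes: x right, y down, z forward; pixel columns grow to the right and rows downward; lengths in m; the calibration is good to about 2 mm. A picture is of the moment at which its call begins. camera_info takes no time and is no camera call.
- ctrl.hand_in(): hands the job in; it is judged then, once.
The state is a dict: "time_s": time; "qpos": joint angles; "joint_vel": joint speeds; "tau": joint torques, N m; "ee_pos": TCP position; "eef_rot": TCP orientation; "force": force on the tool from outside, world axes, zero at the start; "moment": the same for the moment, N m; "grip_width": finger opening in m; "grip_force": force on a finger pad.
Only numpy, scipy, OpenCV 4.12 (cv2) and the standard library are available. Lean on these libraries where they do the work, as an engineer would, in place of code of your own. Each camera call takes 0.05 s, during which the arm holds its last target. There are 200 camera calls.

TASK

Change over what stands on the round wooden coaster: the salt shaker goes away into the empty back compartment of the wooden caddy, and after it the spice jar from the other back compartment goes upright onto the middle of the coaster. The tall pepper mill and the oil bottle in the front compartments are in the way, so before that stand both upright on the middle line of the black tray, leave them there until the jar is on the coaster, then put each back into the very compartment it came from. Knock nothing over and leave the garlic and the lemon beside the coaster where they are.

Things in the scene. Friction and masses are not known exactly. Their poses are not given: they have to be found in the camera images.
- caddy: fixed wooden caddy 154 (x) x 170 (y) x 45 mm; origin mid-underside, -x is its front, facing the robot. Open compartments, floor at z=10 mm, walls 6 mm thick, dividers 38 mm high. Two in front, 76 x 76 mm, centres x=-33, y=+41/-41 mm: mill and bottle in either order. Two behind, 60 (x) x 76 mm, centres x=+41, y=+41/-41: the jar directly behind the mill; the one behind the bottle empty.
- tray: low black empty tray, fixed, 263 mm long (its y, roughly along the worktop) x 113 mm wide (its x), on one side of the caddy. Origin: centre of its underside; its flat top is 9 mm above and bears things over 232 x 80 mm, rim 17 mm high. Room for the two tall things 55 mm either side of its centre along its length.
- coaster: round wooden coaster, fixed, 92 mm in diameter, 9 mm thick, on the other side of the caddy. Origin: centre of its underside. The salt shaker stands on it at the start.
- mill: turned brown wooden pepper mill, 170 mm tall, foot 58 mm in diameter, round head 49 mm in diameter from 123 to 159 mm above the foot (grip it there; it does not turn), small steel nut on top; 0.18 kg. Origin: centre of its underside, z up. 9 mm to spare on each side in a front compartment.
- bottle: tall square green glass oil bottle with a white cap, 298 mm; body 61 x 61 mm up to 200 mm, sides along its x and y; above that grips as a round neck 32 mm in diameter (TCP about 262 mm above the foot); 0.6 kg. Origin: centre of its underside. Enters a front compartment only with its sides parallel to the walls (any quarter turn), 7 mm to spare on each side.
- jar: round spice jar, clear glass with a dark label and a black cap, 41 mm in diameter, 105 mm tall, 0.11 kg. Origin: centre of its underside, z up.
- salt: salt shaker, clear glass below with a rounded pale metal top, 90 mm tall, body 44 mm in diameter up to 74 mm, top 34 mm, 0.1 kg. Origin: centre of its underside, z up.
- garlic: bulb of garlic, 60 mm across, 58 mm tall, loose, beside the coaster on the side towards the caddy or away from it; stays there. Origin: centre of its underside.
- lemon: yellow lemon, 78 x 55 x 56 mm, loose, on the worktop beyond the coaster; stays there. Origin: underside of its middle.
Things that resemble listed ones, but are neither listed nor needed, are in the scene too. What is shaped like the mill but green is not meant.

How it is judged:
By the outcome, as a careful person would: the job done as asked, in the order asked, and still so for the second after the job is handed in, with the robot touching nothing.
It also fails if it takes over 128 s, if anything falls off the work surface, if the arm or the gripper's body presses on something with over 40 N, if the wrist force passes 120 N, or if a joint passes its speed limit or range.

## Working session

There is one attempt and no reset: what is moved stays moved. The work goes in short steps, Python scripts to look and compute and a tool call to move; the robot and the scene stay as the last step left them, time stands still between calls to the robot, and variables do not carry over. Pictures are saved under pics/ and viewed, at most 20 in all, crops included, and the job is handed in when it is done.

Besides the shell and the picture viewer there is one more tool, called after "Call:" as name(argument=value, ...) on one line, values as JSON. arm_command: Moves the arm, as the interface text tells. Its arguments: {"type":"object","properties":{"plan":{"type":"array"},"squeeze":{"type":"number"}},"required":["plan"]}

```bash
mkdir -p pics
python3 - <<'E'
from station import ctrl,cams
import cv2,numpy as np
o=ctrl.get_obs();print(o)
for n in("side","top"):
    p,d=cams.camera(n);cv2.imwrite(f"pics/{n}0.png",p);np.savez(f"{n}0.npz",p=p,d=d);print(cams.camera_info(n))
E
```

```text
{'time_s': 0.0, 'qpos': array([-1.26861801e+00,  3.00447130e-01,  1.52163237e+00, -7.91308618e-06,
        1.32068110e+00, -6.65861484e-02]), 'joint_vel': array([-0.00062431,  0.00062876,  0.00067874, -0.00119653, -0.00055384,
       -0.00104941]), 'tau': array([ 1.08856453e-03, -5.31806910e+01, -3.52737987e+01,  7.08793360e-02,
        2.44129321e-02, -8.02641716e-05]), 'ee_pos': array([ 0.19818055, -0.51277804,  0.22367777]), 'eef_rot': array([-3.14042679e+00, -7.00639469e-05,  3.68766386e-01]), 'force': array([0.41284343, 0.07177521, 0.08441012]), 'moment': array([0.00751133, 0.00522059, 0.00482031]), 'grip_force': 0.0, 'grip_width': 0.09410712851260923}
{'fx': 585.2797217699607, 'fy': 585.2797217699607, 'cx': 324.2808800311923, 'cy': 234.3831538574235, 'dist_coeffs': array([-0.1686472,  0.       ,  0.       ,  0.       ,  0.       ]), 'world_to_cam': array([[-0.75984593, -0.64987115,  0.01736831,  0.30714992],
       [-0.39371059,  0.43874819, -0.80776977,  0.27341073],
       [ 0.51732595, -0.62061865, -0.58924218,  0.95433422],
       [ 0.        ,  0.        ,  0.        ,  1.        ]])}
{'fx': 516.8065922335607, 'fy': 516.8065922335607, 'cx': 323.4832375696691, 'cy': 235.60382378567286, 'dist_coeffs': array([-0.14682253,  0.        ,  0.        ,  0.        ,  0.        ]), 'world_to_cam': array([[ 0.3774983 , -0.9259743 , -0.00816325, -0.27335162],
       [-0.84346308, -0.34019531, -0.41573692,  0.41605179],
       [ 0.3821846 ,  0.16382538, -0.90944828,  1.25330633],
       [ 0.        ,  0.        ,  0.        ,  1.        ]])}
```

View pics/side0.png

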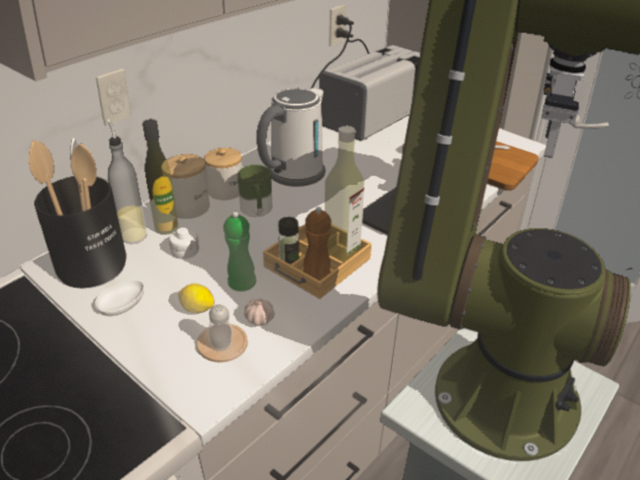

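View pics/top0.png

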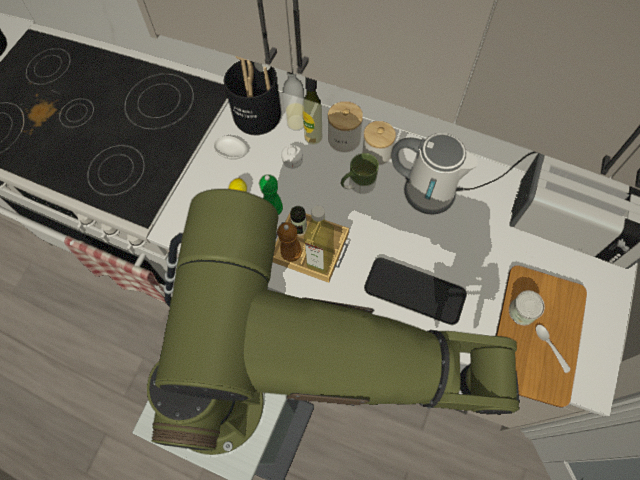

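Side view: salt on coaster (220,330), garlic (260,312), lemon (197,297), brown mill (318,245), jar (289,240), bottle (345,190). Look-alikes: green mill (238,250), dark bottle (160,180), grey bottle (125,190), and a white garlic-like thing (183,243). The top view shows the tray (415,290) and caddy (315,245), with the arm hiding the coaster.

```bash
cat > h.py <<'E'
from station import ctrl,cams
import cv2,numpy as np
from scipy.spatial.transform import Rotation as R
def KD(n):
    i=cams.camera_info(n);return np.array([[i["fx"],0,i["cx"]],[0,i["fy"],i["cy"]],[0,0,1]]),i["dist_coeffs"],i["world_to_cam"]
def rays(n,uv):
    K,D,T=KD(n);q=cv2.undistortPointsIter(np.array(uv,float).reshape(-1,1,2),K,D,None,None,(3,50,1e-9)).reshape(-1,2)
    return np.c_[q,np.ones(len(q))],T
def cloud(n,d):
    v,u=np.mgrid[:480,:640];r,T=rays(n,np.c_[u.ravel(),v.ravel()])
    return ((r*d.reshape(-1,1)-T[:3,3])@T[:3,:3]).reshape(480,640,3)
def atz(n,uv,z):
    r,T=rays(n,uv);w=r@T[:3,:3];c=-T[:3,3]@T[:3,:3];return c+w*((z-c[2])/w[:,2])[:,None]
def tri(uvs,uvt):
    A=[];b=[]
    for n,uv in(("side",uvs),("top",uvt)):
        r,T=rays(n,[uv]);w=(r@T[:3,:3])[0];w/=np.linalg.norm(w);c=-T[:3,3]@T[:3,:3];P=np.eye(3)-np.outer(w,w);A.append(P);b.append(P@c)
    return np.linalg.solve(A[0]+A[1],b[0]+b[1])
def px(n,P):
    K,D,T=KD(n);return cv2.projectPoints(np.array(P,float).reshape(-1,1,3),cv2.Rodrigues(T[:3,:3])[0],T[:3,3],K,D)[0].reshape(-1,2)
E
python3 - <<'E'
from h import *
out=[]
for n in("side","top"):
    z=np.load(n+"0.npz");W=cloud(n,z["d"]);ok=(z["d"]>0)&(W[...,2]<.33)&(W[...,2]>-.02)
    P=W[ok];C=z["p"][ok]
    print(n,np.median(P[(abs(P[:,2])<.01),2]))
    s=np.argsort(P[:,2]);P=P[s];C=C[s]
    im=np.zeros((600,800,3),np.uint8)
    # row: x 0.9..0.15 ; col y 0.55..-0.45 ; 800px/m
    r=((.9-P[:,0])*800).astype(int);c=((.55-P[:,1])*800).astype(int);k=(r>=0)&(r<600)&(c>=0)&(c<800)
    im[r[k],c[k]]=C[k];im=cv2.dilate(im,np.ones((2,2)))
    cv2.imwrite(f"pics/ortho_{n}.png",im)
p=np.load("side0.npz")["p"];cv2.imwrite("pics/crop1.png",cv2.resize(p[110:370,150:400],None,fx=2.3,fy=2.3,interpolation=cv2.INTER_CUBIC))
E
```

```text
side -0.00010880363975509347
top 0.0028997553256521653
```

View pics/ortho_side.png

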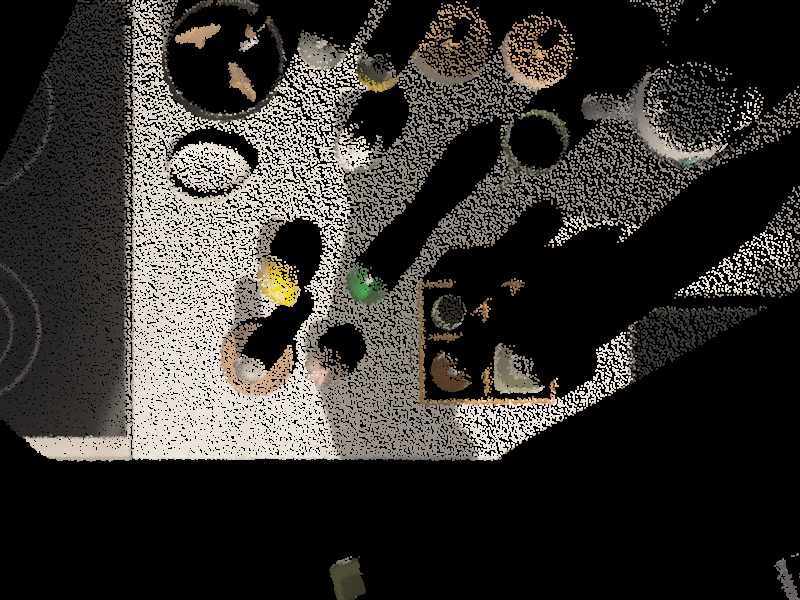

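View pics/crop1.png

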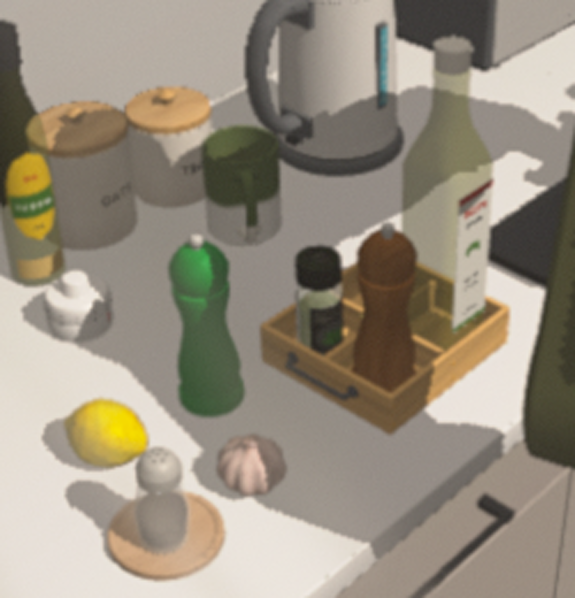

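The crop confirms the brown mill at front left of the caddy, the jar behind it, the bottle at front right, and an empty back-right compartment. The green mill is outside the caddy. Next I'll fit accurate positions.

Run:
```python
from h import *
from scipy.optimize import least_squares as LS
CL={n:(cloud(n,np.load(n+"0.npz")["d"]),np.load(n+"0.npz")["p"].astype(int)) for n in("side","top")}
def pts(n,c,r,z0,z1):
    W,p=CL[n];m=(np.hypot(W[...,0]-c[0],W[...,1]-c[1])<r)&(W[...,2]>z0)&(W[...,2]<z1);return W[m]
def circ(nm,c,r,z0,z1,sr):
    for n in CL:
        P=pts(n,c,sr,z0,z1)
        if len(P)<15: print(nm,n,len(P));continue
        s=LS(lambda q:np.hypot(P[:,0]-q[0],P[:,1]-q[1])-r,c,loss="soft_l1",f_scale=.001)
        T=pts(n,s.x,r,z0,.4);print(nm,n,len(P),s.x.round(4),"rms",np.sqrt(np.mean(s.fun**2)).round(4),"top",np.percentile(T[:,2],99).round(3))
circ("mill",[.438,-.014],.0245,.14,.165,.035)
circ("neck",[.438,-.098],.016,.245,.30,.03)
circ("jar",[.51,-.012],.0205,.05,.105,.03)
circ("salt",[.43,.235],.022,.025,.075,.03)
circ("salttop",[.43,.235],.017,.083,.095,.03)
circ("greenmill",[.545,.095],.0245,.13,.155,.035)
def show(n,z0,z1,c,r):
    P=pts(n,c,r,z0,z1);return P
# coaster: points z 5..13 around
for n in CL:
    P=pts(n,[.45,.23],.06,.005,.013);
    if len(P)>30:
        (x,y),rr=cv2.minEnclosingCircle(P[:,:2].astype(np.float32));print("coaster",n,len(P),x,y,rr,np.median(P[:,2]))
# caddy wall tops
for n in CL:
    P=pts(n,[.474,-.06],.15,.040,.049);W,p=CL[n]
    print("caddy",n,len(P),cv2.minAreaRect(P[:,:2].astype(np.float32)),P[:,:2].min(0),P[:,:2].max(0),np.median(P[:,2]))
    F=P[abs(P[:,0]-P[:,0].min())<.006]; L=P[P[:,1]>P[:,1].max()-.006]
    print(np.polyfit(F[:,1],F[:,0],1),np.polyfit(L[:,0],L[:,1],1))
# tray: dark
W,p=CL["top"];m=(p.max(2)<70)&(W[...,2]>0.003)&(W[...,2]<.03)&(W[...,1]<-.15)&(W[...,1]>-.6)&(W[...,0]>.25)&(W[...,0]<.7)
m=cv2.morphologyEx(m.astype(np.uint8),cv2.MORPH_OPEN,np.ones((3,3)));k,l,st,_=cv2.connectedComponentsWithStats(m);i=1+st[1:,4].argmax();P=W[l==i]
print("tray",len(P),cv2.minAreaRect(P[:,:2].astype(np.float32)),np.percentile(P[:,2],[5,50,95]))
for n in CL:
  P=pts(n,[.438,-.098],.05,.06,.2);print("body",n,len(P));
  for a in (0,1): print(np.percentile(P[:,a],[1,5,50,95,99]).round(4))
```

```text
mill side 383 [ 0.44   -0.0193] rms 0.0047 top 0.178
mill top 181 [ 0.4415 -0.0172] rms 0.0044 top 0.181
neck side 426 [ 0.4446 -0.1027] rms 0.0015 top 0.308
neck top 160 [ 0.4469 -0.1019] rms 0.001 top 0.312
jar side 445 [ 0.5121 -0.0127] rms 0.0017 top 0.116
jar top 118 [ 0.5146 -0.013 ] rms 0.0011 top 0.121
salt side 517 [0.4467 0.2336] rms 0.0021 top 0.098
salt top 0
salttop side 176 [0.445  0.2329] rms 0.003 top 0.099
salttop top 0
greenmill side 389 [0.5545 0.0866] rms 0.0049 top 0.168
greenmill top 152 [0.5562 0.0889] rms 0.004 top 0.174
coaster side 829 0.4498399794101715 0.2306768298149109 0.04761164262890816 0.00715221809462865
caddy side 743 ((0.4724409282207489, -0.03298157453536987), (0.1581166386604309, 0.2271076738834381), 0.5501711964607239) [ 0.39288741 -0.14706819] [0.55154074 0.08106567] 0.04316457765761135
[-0.00825099  0.39650162] [-0.8319831   0.51681265]
caddy top 444 ((0.47740814089775085, -0.0392785370349884), (0.2157440036535263, 0.16203537583351135), 89.59284973144531) [ 0.39659844 -0.14738065] [0.5591545  0.06817343] 0.04507278855972757
[-0.01393666  0.39941206] [-0.21293222  0.18053455]
tray 3752 ((0.46221446990966797, -0.36842530965805054), (0.11263811588287354, 0.26034119725227356), 0.13543976843357086) [0.00552543 0.01028761 0.01641263]
body side 2084
[0.4108 0.4117 0.4184 0.4597 0.4679]
[-0.1235 -0.1186 -0.0741 -0.0694 -0.0683]
body top 623
[0.4135 0.4141 0.4163 0.4589 0.4666]
[-0.133  -0.1327 -0.1162 -0.0807 -0.0758]
```

View pics/ortho_top.png

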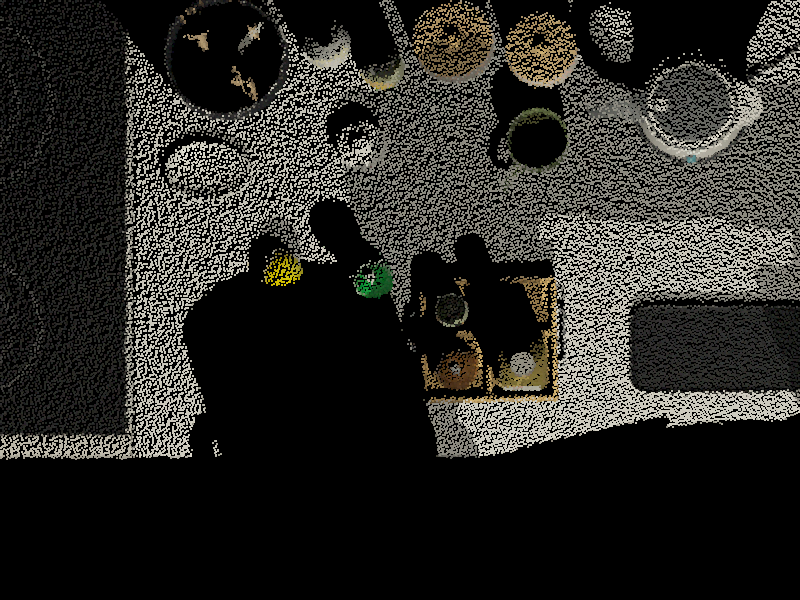

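Both views agree with the given heights:

| Thing | Position (x, y), m | Top z, m |
|---|---|---|
| Mill | 0.441, -0.018 | 0.180 |
| Bottle | 0.446, -0.102 | 0.31 |
| Jar | 0.513, -0.013 | 0.117 |
| Salt | 0.446, 0.2335 | 0.099 |
| Coaster | 0.450, 0.231 | – |
| Caddy | 0.4755, -0.061 | – |
| Tray | 0.462, -0.368 | – |

Caddy and tray yaw are both about 0. I'll take the bottle first, with the gripper closing along world x (yaw π/2).

Call:
arm_command(plan=[[[0, 0, -45, 0, 0, 0, -1], [0, 0, -90, 0, 0, -0.15, -1], [40, -30, -136, 0, 0, -0.3, -1], [378, -294, -136, 0, 0, -1.202, -1], [378, -294, -136, 0, 0, -1.202, -1], [378, -294, -136, 0, 0, -1.202, -1], [378, -294, -136, 0, 0, -1.202, -1], [378, -294, -136, 0, 0, -1.202, -1], [378, -294, -136, 0, 0, -1.202, -1], [378, -294, -136, 0, 0, -1.202, -1], [378, -294, -136, 0, 0, -1.202, -1], [378, -294, -136, 0, 0, -1.202, -1]]], squeeze=25)

```text
time_s: 1.3
ee_pos: [0.4455, -0.1002, 0.3602]
eef_rot: [-3.142, -0.0, 1.572]
force: [0.7, -0.6, 0.9]
grip_width: 0.0934
grip_force: 0.0
```

Call:
arm_command(plan=[[[-1, 0, 40, 0, 0, 0, -1], [-1, 0, 70, 0, 0, 0, -1], [-1, 0, 88, 0, 0, 0, -1], [-1, 0, 88, 0, 0, 0, 0.6], [-1, 0, 88, 0, 0, 0, 0.6], [-1, 0, 88, 0, 0, 0, 0.6], [-1, 0, 88, 0, 0, 0, 0.6], [-1, 0, 88, 0, 0, 0, 0.6], [-1, 0, 88, 0, 0, 0, 0.6]]], squeeze=25)

```text
time_s: 2.2
ee_pos: [0.4449, -0.1036, 0.2726]
eef_rot: [3.141, 0.0, 1.571]
force: [-0.2, 0.3, -0.3]
grip_width: 0.0496
grip_force: 0.0
```

Run:
```python
from h import *
for n in("side","top"):
    p,d=cams.camera(n);np.savez(f"{n}1.npz",p=p,d=d);cv2.imwrite(f"pics/{n}1.png",p)
    W=cloud(n,d)
    m=(np.hypot(W[...,0]-.45,W[...,1]-.23)<.06)&(W[...,2]>.005)&(W[...,2]<.014)
    P=W[m];print(n,len(P))
    if len(P)>30:print(cv2.minEnclosingCircle(P[:,:2].astype(np.float32)),P[:,:2].min(0),P[:,:2].max(0),np.median(P[:,2]))
```

```text
side 842
((0.450268030166626, 0.22953543066978455), 0.047522589564323425) [0.40417766 0.18312874] [0.49660755 0.27541007] 0.007137589104886938
top 0
```

View pics/side1.png

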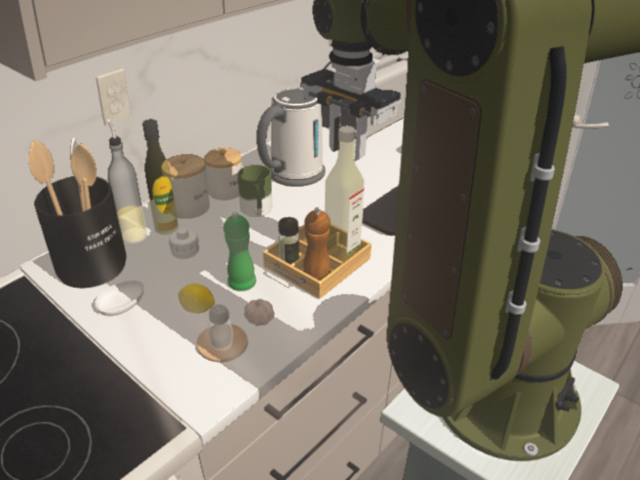

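Side view: the fingers straddle the bottle neck at (347,140), and everything else still stands. I'll finish the close and lift a little.

Call:
arm_command(plan=[[[0, 0, 0, 0, 0, 0, 0.8], [0, 0, 0, 0, 0, 0, 0.8], [0, 0, 0, 0, 0, 0, 0.8], [0, 0, 0, 0, 0, 0, 0.8], [0, 0, 0, 0, 0, 0, 0.8], [0, 0, -10, 0, 0, 0, 0.8], [0, 0, -30, 0, 0, 0, 0.8], [0, 0, -60, 0, 0, 0, 0.8], [0, 0, -80, 0, 0, 0, 0.8], [0, 0, -80, 0, 0, 0, 0.8]]], squeeze=35)

```text
time_s: 3.3
ee_pos: [0.4451, -0.1036, 0.3545]
eef_rot: [3.139, 0.001, 1.571]
force: [0.2, 0.1, -6.8]
grip_width: 0.032
grip_force: 35.0
```

Call:
arm_command(plan=[[[-20, 2, 0, 0, 0, 0, 0.8], [-55, 4, 0, 0, 0, 0, 0.8], [-95, 6, 0, 0, 0, 0, 0.8], [-135, 8, 0, 0, 0, 0, 0.8], [-175, 10, 0, 0, 0, 0, 0.8], [-215, 12, 0, 0, 0, 0, 0.8], [-250, 14, 0, 0, 0, 0, 0.8], [-285, 16, 0, 0, 0, 0, 0.8], [-308, 17, 10, 0, 0, 0, 0.8], [-319, 17, 30, 0, 0, 0, 0.8], [-319, 17, 50, 0, 0, 0, 0.8], [-319, 17, 65, 0, 0, 0, 0.8]]])

```text
time_s: 4.5
ee_pos: [0.4611, -0.4224, 0.2835]
eef_rot: [-3.138, -0.004, 1.57]
force: [0.5, -0.3, -7.7]
grip_width: 0.0316
grip_force: 35.0
```

Call:
arm_command(plan=[[[0, 0, 5, 0, 0, 0, 0.8], [0, 0, 10, 0, 0, 0, 0.8], [0, 0, 13, 0, 0, 0, 0.8], [0, 0, 15, 0, 0, 0, 0.8], [0, 0, 15, 0, 0, 0, 0.8], [0, 0, 15, 0, 0, 0, 0.8]]])

```text
time_s: 5.1
ee_pos: [0.4619, -0.4226, 0.2727]
eef_rot: [3.141, 0.0, 1.571]
force: [-0.4, 0.3, -8.2]
grip_width: 0.0314
grip_force: 35.0
```

```bash
cat >> h.py <<'E'
def upright(n,p0,z0,z1,r,half=None):
    "axis of visible points in slices"
    p,d=cams.camera(n);W=cloud(n,d);W=W[(np.hypot(W[...,0]-p0[0],W[...,1]-p0[1])<r)&(W[...,2]>z0)&(W[...,2]<z1)];return W,p,d
E
python3 - <<'E'
from h import *
o=ctrl.get_obs();print(o["ee_pos"],o["force"],o["grip_force"])
p,d=cams.camera("top");cv2.imwrite("pics/top2.png",p[180:400,330:620])
W=cloud("top",d)
for z in(.05,.1,.15,.19):
    P=W[(np.hypot(W[...,0]-.462,W[...,1]+.423)<.07)&(abs(W[...,2]-z)<.015)]
    if len(P)>5: print(z,len(P),np.percentile(P[:,0],[2,50,98]).round(4),np.percentile(P[:,1],[2,50,98]).round(4))
E
```

```text
[ 0.46190258 -0.42256304  0.27267415] [-0.3884023   0.31881276 -8.22046848] 34.998523592948914
0.05 101 [0.4294 0.4328 0.4689] [-0.4466 -0.4131 -0.3886]
0.1 113 [0.4295 0.4325 0.4714] [-0.4478 -0.4141 -0.3889]
0.15 131 [0.4291 0.4319 0.4729] [-0.447  -0.413  -0.3892]
0.19 171 [0.4294 0.4321 0.4715] [-0.4478 -0.4137 -0.3896]
```

View pics/top2.png

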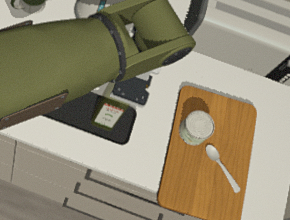

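Top crop: the bottle is upright over the tray, with its label at (108,115), and still hanging. I'll lower it the last millimetres.

Call:
arm_command(plan=[[[0, 0, 1, 0, 0, 0, 0.8], [0, 0, 2, 0, 0, 0, 0.8], [0, 0, 2, 0, 0, 0, 0.8]]])

```text
time_s: 5.45
ee_pos: [0.462, -0.4226, 0.2712]
eef_rot: [3.141, 0.001, 1.571]
force: [-1.4, 0.7, 1.3]
grip_width: 0.032
grip_force: 35.0
```

Call:
arm_command(plan=[[[0, 0, 0, 0, 0, 0, -1], [0, 0, 0, 0, 0, 0, -1], [0, 0, 0, 0, 0, 0, -1], [0, 0, 0, 0, 0, 0, -1], [0, 0, -20, 0, 0, 0, -1], [0, 0, -55, 0, 0, 0, -1], [0, 0, -80, 0, 0, 0, -1], [40, 0, -80, 0, 0, 0, -1], [90, -4, -80, 0, 0, 0, -1], [140, -8, -80, 0, 0, 0, -1], [190, -12, -80, 0, 0, 0, -1], [240, -16, -80, 0, 0, 0, -1]]])

```text
time_s: 6.65
ee_pos: [0.4453, -0.1813, 0.3503]
eef_rot: [3.141, 0.0, 1.57]
force: [0.3, 0.5, -0.2]
grip_width: 0.0941
grip_force: 0.0
```

Call:
arm_command(plan=[[[50, -2, 30, 0, 0, 0, -1], [100, -4, 60, 0, 0, 0, -1], [140, -5, 100, 0, 0, 0, -1], [164, -5, 140, 0, 0, 0, -1], [164, -5, 165, 0, 0, 0, -1], [164, -5, 165, 0, 0, 0, -1]]])

```text
time_s: 7.25
ee_pos: [0.4389, -0.0178, 0.1817]
eef_rot: [-3.135, -0.001, 1.573]
force: [-0.7, -0.3, 0.9]
grip_width: 0.094
grip_force: 0.0
```

Run:
```python
from h import *
from scipy.optimize import least_squares as LS
print(ctrl.get_obs()["ee_pos"])
for n in("side","top"):
    p,d=cams.camera(n);W=cloud(n,d);cv2.imwrite(f"pics/{n}3.png",p)
    for z0,z1,c,r in((.0,.0,(.0,0),0),(.14,.15,(.441,-.018),.0245),(.15,.16,(.441,-.018),.0245),(.173,.185,(.441,-.018),.005),(.245,.30,(.462,-.4226),.016)):
        P=W[(np.hypot(W[...,0]-c[0],W[...,1]-c[1])<r+.008)&(W[...,2]>z0)&(W[...,2]<z1)]
        if len(P)<8: continue
        s=LS(lambda q:np.hypot(P[:,0]-q[0],P[:,1]-q[1])-r,c,loss="soft_l1",f_scale=.001);print(n,z0,len(P),s.x.round(4),np.sqrt(np.mean(s.fun**2)).round(4),P[:,:2].mean(0))
```

```text
[ 0.43888252 -0.01777394  0.18168045]
side 0.14 119 [ 0.4392 -0.0158] 0.0014 [ 0.42738325 -0.00137422]
side 0.15 172 [ 0.4407 -0.0188] 0.0027 [ 0.42968228 -0.00416017]
side 0.173 26 [ 0.4381 -0.0142] 0.0017 [ 0.43728586 -0.01338916]
top 0.14 16 [ 0.4423 -0.0163] 0.0006 [ 0.42926411 -0.03276626]
top 0.15 47 [ 0.4416 -0.0141] 0.0019 [ 0.4367774  -0.03348778]
top 0.245 162 [ 0.4633 -0.4201] 0.0011 [ 0.45112242 -0.41663162]
```

View pics/side3.png

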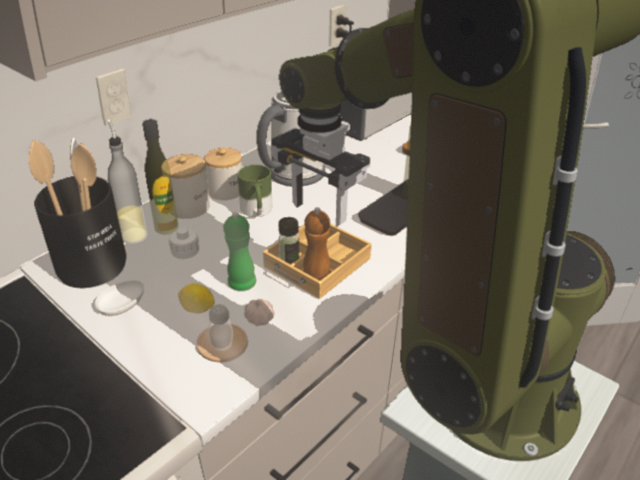

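Side view: the open fingers straddle the mill head at (318,215), and the mill centre measures about (0.440,-0.0155).

Call:
arm_command(plan=[[[2, 1, 12, 0, 0, 0, -1], [2, 1, 24, 0, 0, 0, -1], [2, 1, 30, 0, 0, 0, -1], [2, 1, 30, 0, 0, 0, 0.5], [2, 1, 30, 0, 0, 0, 0.5], [2, 1, 30, 0, 0, 0, 0.5], [2, 1, 30, 0, 0, 0, 0.5], [2, 1, 30, 0, 0, 0, 0.5], [2, 1, 30, 0, 0, 0, 0.5], [2, 1, 30, 0, 0, 0, 0.5], [2, 1, 30, 0, 0, 0, 0.5], [2, 1, 30, 0, 0, 0, 0.5]]], squeeze=20)

```text
time_s: 8.55
ee_pos: [0.442, -0.0171, 0.1553]
eef_rot: [3.141, 0.0, 1.571]
force: [-0.6, 0.2, 2.0]
grip_width: 0.0475
grip_force: 20.0
```

Call:
arm_command(plan=[[[0, 0, -10, 0, 0, 0, 0.5], [0, 0, -30, 0, 0, 0, 0.5], [0, 0, -60, 0, 0, 0, 0.5], [0, 0, -80, 0, 0, 0, 0.5], [0, 0, -80, 0, 0, 0, 0.5]]])

```text
time_s: 9.05
ee_pos: [0.4428, -0.0172, 0.2379]
eef_rot: [3.137, 0.001, 1.571]
force: [0.8, -0.3, -1.6]
grip_width: 0.0475
grip_force: 20.0
```

Call:
arm_command(plan=[[[-20, 2, 0, 0, 0, 0, 0.5], [-55, 4, 0, 0, 0, 0, 0.5], [-95, 7, 0, 0, 0, 0, 0.5], [-135, 10, 0, 0, 0, 0, 0.5], [-175, 13, 0, 0, 0, 0, 0.5], [-215, 16, 0, 0, 0, 0, 0.5], [-250, 19, 0, 0, 0, 0, 0.5], [-280, 19, 10, 0, 0, 0, 0.5], [-296, 19, 30, 0, 0, 0, 0.5], [-296, 19, 55, 0, 0, 0, 0.5], [-296, 19, 72, 0, 0, 0, 0.5], [-296, 19, 77, 0, 0, 0, 0.5]]])

```text
time_s: 10.25
ee_pos: [0.4598, -0.3125, 0.1552]
eef_rot: [-3.138, -0.003, 1.571]
force: [-0.4, 0.5, -1.8]
grip_width: 0.0476
grip_force: 20.0
```

Call:
arm_command(plan=[[[0, 0, 1, 0, 0, 0, 0.5], [0, 0, 2, 0, 0, 0, 0.5], [0, 0, 3, 0, 0, 0, 0.5], [0, 0, 3, 0, 0, 0, 0.5]]])

```text
time_s: 10.65
ee_pos: [0.4611, -0.3132, 0.1558]
eef_rot: [3.141, 0.001, 1.571]
force: [-0.5, 0.6, -2.0]
grip_width: 0.0478
grip_force: 20.0
```

Call:
arm_command(plan=[[[0, 0, 0.7, 0, 0, 0, 0.5], [0, 0, 1.4, 0, 0, 0, 0.5], [0, 0, 1.4, 0, 0, 0, 0.5]]])

```text
time_s: 10.95
ee_pos: [0.461, -0.3132, 0.1541]
eef_rot: [3.141, 0.0, 1.571]
force: [0.2, 0.4, 1.1]
grip_width: 0.0478
grip_force: 20.0
```

Run:
```python
from h import *
o=ctrl.get_obs();print(o["ee_pos"],o["force"])
p,d=cams.camera("top");cv2.imwrite("pics/top4.png",cv2.resize(p[200:360,330:500],None,fx=3,fy=3))
W=cloud("top",d)
for z in(.02,.04,.06,.08,.10):
    P=W[(np.hypot(W[...,0]-.462,W[...,1]+.313)<.045)&(abs(W[...,2]-z)<.01)]
    if len(P)>5: print(z,len(P),np.percentile(P[:,0],[2,50,98]).round(4),np.percentile(P[:,1],[2,50,98]).round(4))
```

```text
[ 0.46101468 -0.3132122   0.15413389] [0.22105579 0.44868949 1.12325957]
0.02 204 [0.4208 0.439  0.4641] [-0.3549 -0.3107 -0.2711]
0.04 41 [0.4344 0.4388 0.4505] [-0.3384 -0.3147 -0.2905]
0.06 68 [0.4352 0.4394 0.4487] [-0.3355 -0.3157 -0.2935]
0.08 9 [0.4379 0.44   0.4414] [-0.3195 -0.3128 -0.3043]
```

View pics/top4.png

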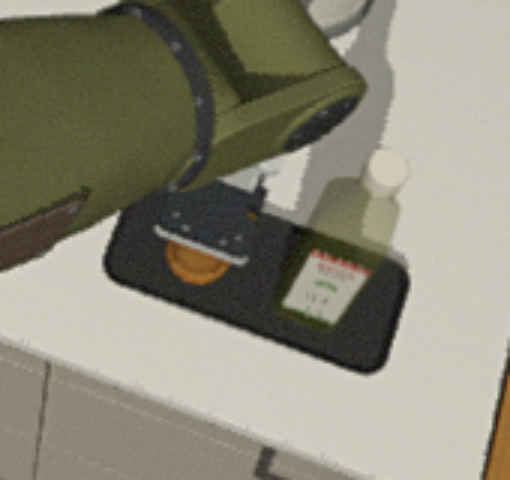

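Top crop: the mill foot is on the tray at (200,265), the bottle stands at (330,290), and contact force has been reached. I'll release and go to the salt.

Call:
arm_command(plan=[[[0, 0, 0, 0, 0, 0, -1], [0, 0, 0, 0, 0, 0, -1], [0, 0, 0, 0, 0, 0, -1], [0, 0, 0, 0, 0, 0, -1], [0, 0, -30, 0, 0, 0, -1], [0, 0, -70, 0, 0, 0, -1], [30, 0, -100, 0, 0, 0, -1], [80, -3, -100, 0, 0, 0, -1], [130, -6, -100, 0, 0, 0, -1], [180, -9, -100, 0, 0, 0, -1], [230, -12, -100, 0, 0, 0, -1], [280, -15, -100, 0, 0, 0, -1]]])

```text
time_s: 12.2
ee_pos: [0.4454, -0.0318, 0.2541]
eef_rot: [3.141, 0.0, 1.57]
force: [0.1, -1.1, -0.3]
grip_width: 0.0938
grip_force: 0.0
```

Call:
arm_command(plan=[[[50, 0, 0, 0, 0, 0, -1], [100, 0, 0, 0, 0, 0, -1], [150, 0, 0, 0, 0, 0, -1], [200, 0, 0, 0, 0, 0, -1], [245, 0, 20, 0, 0, 0, -1], [267, 0, 50, 0, 0, 0, -1], [267, 0, 90, 0, 0, 0, -1], [267, 0, 120, 0, 0, 0, -1], [267, 0, 120, 0, 0, 0, -1]]])

```text
time_s: 13.1
ee_pos: [0.4442, 0.2328, 0.1305]
eef_rot: [-3.136, 0.003, 1.571]
force: [0.1, 0.0, 1.1]
grip_width: 0.094
grip_force: 0.0
```

Run:
```python
from h import *
print(ctrl.get_obs()["ee_pos"])
for n in("side","top"):
    p,d=cams.camera(n);cv2.imwrite(f"pics/{n}5.png",p)
p,d=cams.camera("side");cv2.imwrite("pics/c5.png",cv2.resize(p[150:380,150:450],None,fx=2,fy=2))
```

```text
[0.444211   0.23284204 0.1305205 ]
```

View pics/c5.png

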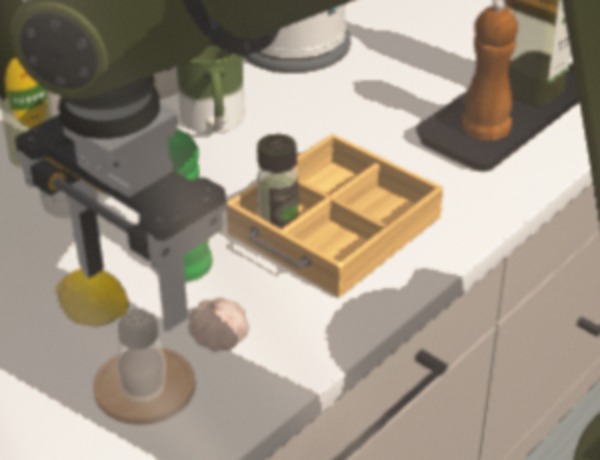

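Crop: fingers above the salt (140,350), caddy empty apart from the jar (278,180), mill upright on the tray (490,80).

Call:
arm_command(plan=[[[1, 1, 20, 0, 0, 0, -1], [1, 1, 40, 0, 0, 0, -1], [1, 1, 55, 0, 0, 0, -1], [1, 1, 63, 0, 0, 0, -1], [1, 1, 63, 0, 0, 0, 0.5], [1, 1, 63, 0, 0, 0, 0.5], [1, 1, 63, 0, 0, 0, 0.5], [1, 1, 63, 0, 0, 0, 0.5], [1, 1, 63, 0, 0, 0, 0.5], [1, 1, 63, 0, 0, 0, 0.5], [1, 1, 63, 0, 0, 0, 0.5], [1, 1, 63, 0, 0, 0, 0.5]]], squeeze=15)

```text
time_s: 14.45
ee_pos: [0.4469, 0.2344, 0.0709]
eef_rot: [-3.141, 0.0, 1.571]
force: [-0.4, 0.6, 0.0]
grip_width: 0.0372
grip_force: 14.8
```

Run:
```python
from h import *
o=ctrl.get_obs();print(o["ee_pos"],o["grip_width"],o["grip_force"])
p,d=cams.camera("side");cv2.imwrite("pics/c6.png",cv2.resize(p[230:380,150:300],None,fx=3,fy=3))
```

```text
[0.44689739 0.23440143 0.07085324] 0.037162018025823446 14.834721789811738
```

View pics/c6.png

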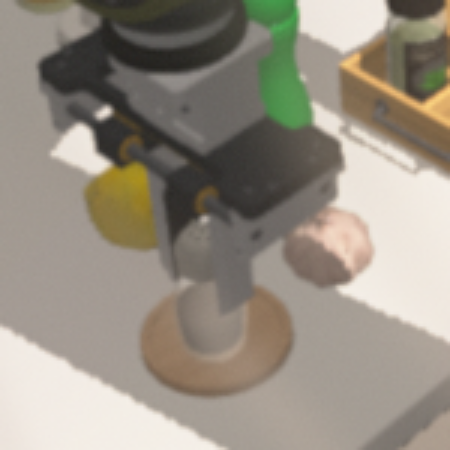

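Crop: the fingers hold the salt (210,270) at its tapering upper body, which explains the 37 mm opening. I'll lift gently.

Call:
arm_command(plan=[[[0, 0, -5, 0, 0, 0, 0.6], [0, 0, -20, 0, 0, 0, 0.6], [0, 0, -50, 0, 0, 0, 0.6], [0, 0, -90, 0, 0, 0, 0.6], [0, 0, -110, 0, 0, 0, 0.6], [0, 0, -110, 0, 0, 0, 0.6]]], squeeze=20)

```text
time_s: 15.1
ee_pos: [0.4479, 0.2348, 0.1838]
eef_rot: [3.137, -0.002, 1.571]
force: [0.2, -0.6, -2.3]
grip_width: 0.0371
grip_force: 19.7
```

Run:
```python
from h import *
o=ctrl.get_obs();print(o["ee_pos"],o["grip_width"],o["grip_force"],o["force"])
p,d=cams.camera("side");cv2.imwrite("pics/c7.png",cv2.resize(p[170:370,130:330],None,fx=2.5,fy=2.5))
W=cloud("side",d);e=o["ee_pos"]
for dz in(-.055,-.045,-.035,-.025,-.015,-.005,.01,.02):
    P=W[(np.hypot(W[...,0]-e[0],W[...,1]-e[1])<.03)&(abs(W[...,2]-e[2]-dz)<.005)&(W[...,1]-e[1]>-0.01)]
    if len(P)>5: print(dz,len(P),np.percentile(P[:,0]-e[0],[3,97]).round(4),np.percentile(P[:,1]-e[1],[50,98]).round(4))
P=W[(np.hypot(W[...,0]-e[0],W[...,1]-e[1])<.035)&(W[...,2]<e[2]-.02)&(W[...,2]>.05)];print("low",np.percentile(P[:,2],[1,3])-e[2])
```

```text
[0.4479267  0.23484095 0.18379868] 0.03708140620477828 19.695326660148567 [ 0.18393584 -0.63278931 -2.3058369 ]
-0.055 83 [-0.0212  0.0055] [0.0124 0.0208]
-0.045 98 [-0.0222  0.0049] [0.0142 0.0219]
-0.035 111 [-0.0226  0.0039] [0.0133 0.0226]
-0.025 122 [-0.0223  0.0062] [0.0156 0.0218]
-0.015 111 [-0.0257  0.0243] [0.0143 0.0205]
-0.005 114 [-0.026   0.0254] [0.0123 0.0188]
0.01 106 [-0.0257  0.0272] [0.0105 0.0177]
0.02 207 [-0.0242  0.0243] [0.009  0.0166]
low [-0.06100456 -0.0585407 ]
```

View pics/c7.png

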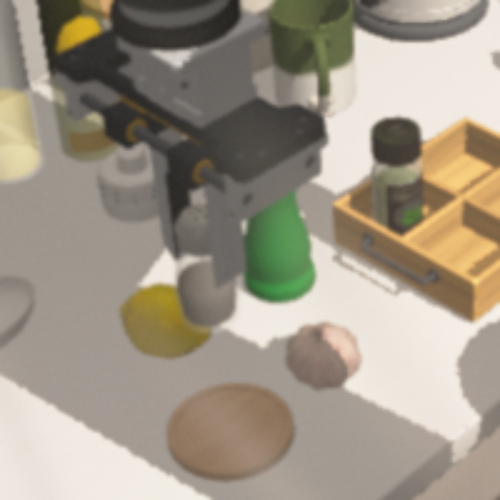

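Crop: the salt hangs upright in the fingers (208,290), and the coaster (230,430) is empty. I'll carry it along the front of the caddy, then back over the empty compartment.

Call:
arm_command(plan=[[[-20, 0, -10, 0, 0, 0, 0.6], [-60, 0, -10, 0, 0, 0, 0.6], [-100, 0, -10, 0, 0, 0, 0.6], [-145, 0, -10, 0, 0, 0, 0.6], [-190, 0, -10, 0, 0, 0, 0.6], [-235, 0, -10, 0, 0, 0, 0.6], [-280, 0, -10, 0, 0, 0, 0.6], [-315, 20, -10, 0, 0, 0, 0.6], [-337, 45, -10, 0, 0, 0, 0.6], [-337, 69, 0, 0, 0, 0, 0.6], [-337, 69, 20, 0, 0, 0, 0.6], [-337, 69, 20, 0, 0, 0, 0.6]]])

```text
time_s: 16.35
ee_pos: [0.5144, -0.1023, 0.1568]
eef_rot: [-3.135, -0.002, 1.571]
force: [-0.7, 0.3, -1.5]
grip_width: 0.0373
grip_force: 19.7
```

Run:
```python
from h import *
o=ctrl.get_obs();print(o["ee_pos"],o["grip_width"],o["force"])
for n in("side","top"):
    p,d=cams.camera(n);W=cloud(n,d)
    m=(np.hypot(W[...,0]-.45,W[...,1]-.23)<.06)&(W[...,2]>.005)&(W[...,2]<.014);P=W[m]
    if len(P)>30:print(n,"coaster",len(P),cv2.minEnclosingCircle(P[:,:2].astype(np.float32)),P[:,:2].mean(0))
    c=cv2.resize(p[200:320,240:400],None,fx=4,fy=4);cv2.imwrite(f"pics/{n}8.png",c)
    # caddy back-right walls
    P=W[(W[...,2]>.034)&(W[...,2]<.05)&(W[...,0]>.38)&(W[...,0]<.57)&(W[...,1]>-.16)&(W[...,1]<.04)]
    print(len(P),P[:,:2].min(0),P[:,:2].max(0))
    h=np.histogram(P[:,0][P[:,1]<-.05],bins=np.arange(.39,.57,.006));print(h[0])
    h=np.histogram(P[:,1][P[:,0]<.47],bins=np.arange(-.15,.04,.006));print(h[0])
```

```text
[ 0.51438039 -0.102292    0.15677585] 0.03734766445290231 [-0.67196327  0.28913959 -1.54801309]
side coaster 1291 ((0.45062369108200073, 0.23023173213005066), 0.04733322188258171) [0.44957126 0.23112805]
1419 [ 0.39301963 -0.14685643] [0.55137723 0.03028423]
[ 10 137  18  15  20  22  17  19  16  14  22  14  16  20  31  70  18  13
  18  16  17  13  13  10   7  56  53   0   0]
[ 11 109  31   9   9   8  13   7  11   9   7  14   7  12  24  56  14  10
  13  11  11  14  12  13  13  10  14  13  83  92   0]
634 [ 0.39672694 -0.15765216] [0.55574901 0.02405866]
[ 0 73 51 11 12 10  9  9 15 16 10  7 11 10 12 68 24  9 11 12 10 10  4  7
  5  4 31 10  0]
[34 41  7  9  7  9  6  7  7 10  7  8  7  8 40 21  7  8  7  5  6  7  8  7
  7  4  9 10 23  1  0]
```

View pics/side8.png

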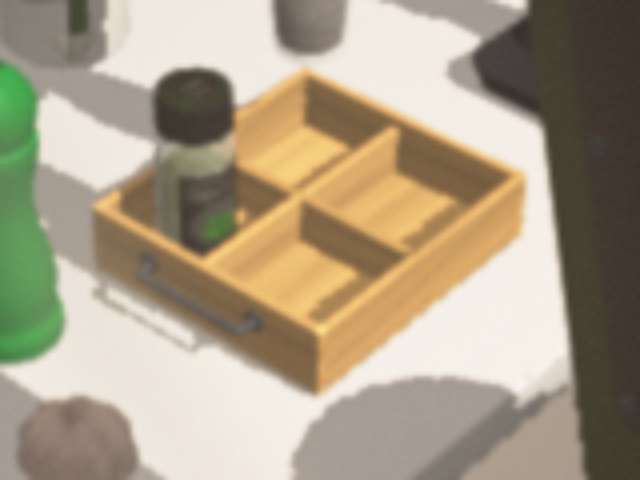

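Crop: the salt foot is at (310,30), above and behind the back-right compartment (290,150). The measured compartment centre is about (0.516,-0.101), so I'll lower it.

Call:
arm_command(plan=[[[0, 0, 20, 0, 0, 0, 0.6], [0, 0, 40, 0, 0, 0, 0.6], [0, 0, 60, 0, 0, 0, 0.6], [0, 0, 75, 0, 0, 0, 0.6], [0, 0, 82, 0, 0, 0, 0.6], [0, 0, 85, 0, 0, 0, 0.6], [0, 0, 86, 0, 0, 0, 0.6], [0, 0, 86, 0, 0, 0, 0.6]]])

```text
time_s: 17.25
ee_pos: [0.5162, -0.1027, 0.0756]
eef_rot: [3.141, 0.0, 1.571]
force: [-0.4, 0.3, -0.4]
grip_width: 0.0375
grip_force: 19.7
```

Call:
arm_command(plan=[[[0, 0, 1, 0, 0, 0, 0.6], [0, 0, 2, 0, 0, 0, 0.6], [0, 0, 3, 0, 0, 0, 0.6], [0, 0, 3, 0, 0, 0, 0.6]]])

```text
time_s: 17.65
ee_pos: [0.516, -0.1026, 0.0719]
eef_rot: [3.141, 0.0, 1.571]
force: [-0.7, -0.4, -1.8]
grip_width: 0.0371
grip_force: 19.7
```

Call:
arm_command(plan=[[[0, 0, 0.7, 0, 0, 0, 0.6], [0, 0, 0.7, 0, 0, 0, 0.6]]])

```text
time_s: 17.85
ee_pos: [0.5161, -0.1026, 0.0717]
eef_rot: [3.141, 0.0, 1.571]
force: [-2.6, 0.9, 7.1]
grip_width: 0.037
grip_force: 20.2
```

Call:
arm_command(plan=[[[0, 0, 0, 0, 0, 0, -0.6], [0, 0, 0, 0, 0, 0, -0.6], [0, 0, 0, 0, 0, 0, -0.6], [0, 0, 0, 0, 0, 0, -0.6], [0, 0, -20, 0, 0, 0, -0.6], [0, 0, -60, 0, 0, 0, -0.6], [0, 0, -100, 0, 0, 0, -0.6], [0, 0, -110, 0, 0, 0, -0.6], [0, 0, -110, 0, 0, 0, -0.6]]])

```text
time_s: 18.75
ee_pos: [0.5164, -0.1027, 0.1824]
eef_rot: [3.139, 0.001, 1.571]
force: [-0.5, -0.1, -0.8]
grip_width: 0.0755
grip_force: 0.0
```

Call:
arm_command(plan=[[[45, -1, 0, 0, 0, 0, -0.6], [90, -3, 0, 0, 0, 0, -0.6], [90, -3, 10, 0, 0, 0, -0.6], [90, -3, 20, 0, 0, 0, -0.6]]])

```text
time_s: 19.15
ee_pos: [0.5124, -0.012, 0.1592]
eef_rot: [-3.14, -0.0, 1.573]
force: [0.3, -0.4, -0.5]
grip_width: 0.0751
grip_force: 0.0
```

Run:
```python
from h import *
from scipy.optimize import least_squares as LS
o=ctrl.get_obs();print(o["ee_pos"],o["grip_width"],o["force"])
for n in("side","top"):
    p,d=cams.camera(n);W=cloud(n,d)
    for nm,c,r,z0,z1 in(("jar",(.513,-.013),.0205,.05,.1),("salt",(.516,-.1026),.022,.04,.065),("salttop",(.516,-.1026),.017,.083,.11)):
        P=W[(np.hypot(W[...,0]-c[0],W[...,1]-c[1])<r+.008)&(W[...,2]>z0)&(W[...,2]<z1)]
        if len(P)<8: continue
        s=LS(lambda q:np.hypot(P[:,0]-q[0],P[:,1]-q[1])-r,c,loss="soft_l1",f_scale=.001);print(n,nm,len(P),s.x.round(4),np.sqrt(np.mean(s.fun**2)).round(4),np.percentile(P[:,2],99))
    cv2.imwrite(f"pics/{n}9.png",cv2.resize(p[170:310,240:400],None,fx=3,fy=3))
```

```text
[ 0.51239667 -0.01199946  0.15922412] 0.0751414062052508 [ 0.29450798 -0.39907059 -0.52446892]
side jar 404 [ 0.5119 -0.0129] 0.0016 0.09954207813967607
side salt 207 [ 0.5151 -0.1043] 0.0024 0.06494835536813513
side salttop 152 [ 0.514  -0.1057] 0.0055 0.0991070564912226
top jar 118 [ 0.5143 -0.0128] 0.0011 0.09993723974019633
top salt 86 [ 0.5179 -0.1022] 0.0016 0.06441625991576976
top salttop 133 [ 0.5177 -0.1018] 0.0063 0.10410743545255251
```

View pics/side9.png

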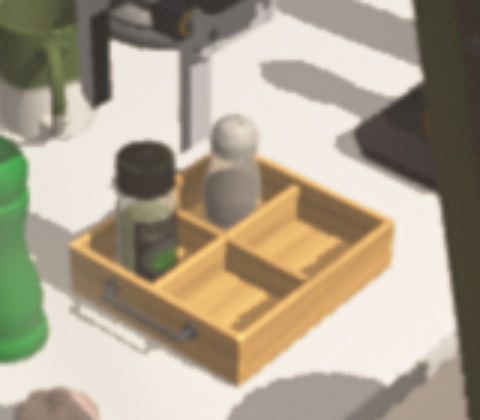

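Crop: the salt stands upright in the back-right compartment (232,180), and the fingers are above the jar (147,200). Next, grasp the jar.

Call:
arm_command(plan=[[[0, 0, 25, 0, 0, 0, -0.6], [0, 0, 50, 0, 0, 0, -0.6], [0, 0, 72, 0, 0, 0, -0.6], [0, 0, 84, 0, 0, 0, -0.6], [0, 0, 84, 0, 0, 0, 0.5], [0, 0, 84, 0, 0, 0, 0.5], [0, 0, 84, 0, 0, 0, 0.5], [0, 0, 84, 0, 0, 0, 0.5], [0, 0, 84, 0, 0, 0, 0.5], [0, 0, 84, 0, 0, 0, 0.5], [0, 0, 84, 0, 0, 0, 0.5]]], squeeze=18)

```text
time_s: 20.35
ee_pos: [0.5133, -0.0126, 0.0778]
eef_rot: [3.141, 0.0, 1.571]
force: [-1.5, -0.8, 6.8]
grip_width: 0.0404
grip_force: 18.0
```

Call:
arm_command(plan=[[[0, 0, -5, 0, 0, 0, 0.5], [0, 0, -25, 0, 0, 0, 0.5], [0, 0, -60, 0, 0, 0, 0.5], [0, 0, -100, 0, 0, 0, 0.5], [0, 0, -130, 0, 0, 0, 0.5], [0, 0, -130, 0, 0, 0, 0.5]]])

```text
time_s: 20.95
ee_pos: [0.5142, -0.0127, 0.2113]
eef_rot: [3.135, 0.001, 1.571]
force: [0.6, 0.3, -1.4]
grip_width: 0.0409
grip_force: 18.0
```

Call:
arm_command(plan=[[[0, -20, 0, 0, 0, 0, 0.5], [10, -50, 0, 0, 0, 0, 0.5], [40, -63, 0, 0, 0, 0, 0.5], [80, -63, 0, 0, 0, 0, 0.5], [120, -63, 0, 0, 0, 0, 0.5], [160, -63, 0, 0, 0, 0, 0.5], [200, -63, 0, 0, 0, 0, 0.5], [230, -63, 0, 0, 0, 0, 0.5], [242, -63, 10, 0, 0, 0, 0.5], [242, -63, 40, 0, 0, 0, 0.5], [242, -63, 75, 0, 0, 0, 0.5], [242, -63, 100, 0, 0, 0, 0.5]]])

```text
time_s: 22.15
ee_pos: [0.4488, 0.2284, 0.104]
eef_rot: [-3.139, 0.001, 1.571]
force: [-0.8, -0.3, -1.5]
grip_width: 0.0407
grip_force: 18.0
```

Call:
arm_command(plan=[[[0, 0, 12, 0, 0, 0, 0.5], [0, 0, 22, 0, 0, 0, 0.5], [0, 0, 26, 0, 0, 0, 0.5], [0, 0, 28, 0, 0, 0, 0.5], [0, 0, 28, 0, 0, 0, 0.5]]])

```text
time_s: 22.65
ee_pos: [0.4502, 0.2295, 0.0797]
eef_rot: [3.141, -0.0, 1.571]
force: [-0.4, 0.3, -0.6]
grip_width: 0.0403
grip_force: 18.0
```

Call:
arm_command(plan=[[[0, 0, 1, 0, 0, 0, 0.5], [0, 0, 2, 0, 0, 0, 0.5], [0, 0, 2.5, 0, 0, 0, 0.5], [0, 0, 2.5, 0, 0, 0, 0.5]]])

```text
time_s: 23.05
ee_pos: [0.45, 0.2295, 0.0768]
eef_rot: [3.141, -0.0, 1.571]
force: [-0.8, 0.2, -0.2]
grip_width: 0.0403
grip_force: 18.0
```

Run:
```python
from h import *
from scipy.optimize import least_squares as LS
p,d=cams.camera("side");W=cloud("side",d);c=(.45,.23)
for z0,z1 in((.02,.035),(.035,.05),(.05,.1)):
    P=W[(np.hypot(W[...,0]-c[0],W[...,1]-c[1])<.03)&(W[...,2]>z0)&(W[...,2]<z1)&(W[...,1]>.23)]
    s=LS(lambda q:np.hypot(P[:,0]-q[0],P[:,1]-q[1])-.0205,c,loss="soft_l1",f_scale=.001);print(z0,len(P),s.x.round(4),np.sqrt(np.mean(s.fun**2)).round(4))
```

```text
0.02 103 [0.4485 0.2301] 0.0011
0.035 119 [0.4481 0.2298] 0.0011
0.05 412 [0.4492 0.2297] 0.0033
```

Call:
arm_command(plan=[[[0, 1, 0.7, 0, 0, 0, 0.5], [0, 1, 0.7, 0, 0, 0, 0.5]]])

```text
time_s: 23.3
ee_pos: [0.4505, 0.2295, 0.0767]
eef_rot: [-3.14, 0.0, 1.571]
force: [-8.2, -1.6, 14.2]
grip_width: 0.0406
grip_force: 18.0
```

Call:
arm_command(plan=[[[0, 0, 0, 0, 0, 0, -0.8], [0, 0, 0, 0, 0, 0, -0.8], [0, 0, 0, 0, 0, 0, -0.8], [0, 0, 0, 0, 0, 0, -0.8], [0, 0, -20, 0, 0, 0, -0.8], [0, 0, -60, 0, 0, 0, -0.8], [0, 0, -105, 0, 0, 0, -0.8], [0, 0, -150, 0, 0, 0, -0.8], [-20, 0, -180, 0, 0, 0, -0.8], [-70, 0, -180, 0, 0, 0, -0.8], [-120, 0, -180, 0, 0, 0, -0.8], [-170, 0, -180, 0, 0, 0, -0.8]]])

```text
time_s: 24.5
ee_pos: [0.4505, 0.0578, 0.2561]
eef_rot: [3.141, 0.0, 1.572]
force: [0.7, -0.0, 0.2]
grip_width: 0.0847
grip_force: 0.0
```

Run:
```python
from h import *
from scipy.optimize import least_squares as LS
o=ctrl.get_obs();print(o["ee_pos"],o["force"])
for n in("side","top"):
    p,d=cams.camera(n);W=cloud(n,d);cv2.imwrite(f"pics/{n}10.png",p)
    for nm,c,r,z0,z1 in(("jar",(.449,.23),.0205,.03,.1),("coaster",0,0,0,0),("mill",(.461,-.3132),.0245,.135,.155),("neck",(.462,-.4226),.016,.245,.3)):
        if nm=="coaster":
            P=W[(np.hypot(W[...,0]-.45,W[...,1]-.23)<.06)&(W[...,2]>.005)&(W[...,2]<.014)]
            if len(P)>50:print(n,nm,cv2.minEnclosingCircle(P[:,:2].astype(np.float32)))
            continue
        P=W[(np.hypot(W[...,0]-c[0],W[...,1]-c[1])<r+.008)&(W[...,2]>z0)&(W[...,2]<z1)]
        if len(P)<15: continue
        s=LS(lambda q:np.hypot(P[:,0]-q[0],P[:,1]-q[1])-r,c,loss="soft_l1",f_scale=.001);print(n,nm,len(P),s.x.round(4),np.sqrt(np.mean(s.fun**2)).round(4))
```

```text
[0.45052919 0.05780485 0.25613753] [ 0.72014126 -0.03234533  0.23835121]
side jar 714 [0.4487 0.2296] 0.0013
side coaster ((0.4502345025539398, 0.23093073070049286), 0.04694720357656479)
side mill 176 [ 0.4599 -0.3116] 0.0021
side neck 316 [ 0.4614 -0.4193] 0.0021
top mill 83 [ 0.4611 -0.3128] 0.0013
top neck 166 [ 0.4632 -0.4201] 0.0011
```

View pics/side10.png

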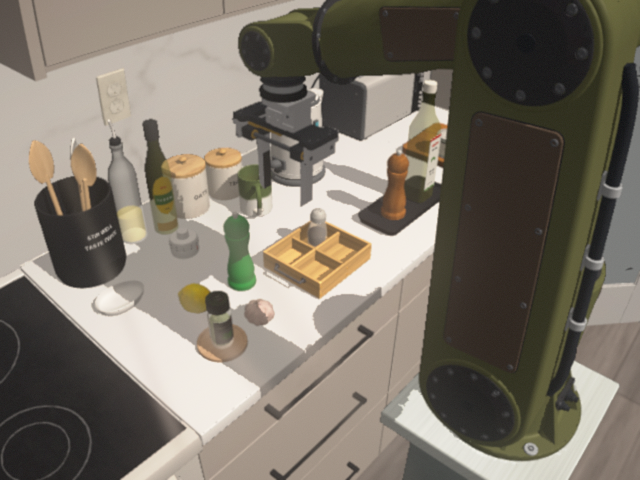

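Side view: the jar stands on the coaster (220,320), the salt is in the back compartment (318,228), the mill (397,185) and bottle (428,150) are on the tray, and the garlic and lemon have not moved. Next, return the mill.

Call:
arm_command(plan=[[[-45, 2, 0, 0, 0, 0, -1], [-95, 4, 0, 0, 0, 0, -1], [-145, 6, 0, 0, 0, 0, -1], [-195, 8, 0, 0, 0, 0, -1], [-245, 10, 0, 0, 0, 0, -1], [-295, 10, 0, 0, 0, 0, -1], [-340, 10, 0, 0, 0, 0, -1], [-372, 10, 0, 0, 0, 0, -1], [-372, 10, 20, 0, 0, 0, -1], [-372, 10, 50, 0, 0, 0, -1], [-372, 10, 70, 0, 0, 0, -1], [-372, 10, 70, 0, 0, 0, -1]]])

```text
time_s: 25.8
ee_pos: [0.4604, -0.3115, 0.1832]
eef_rot: [-3.138, -0.003, 1.571]
force: [0.7, 0.8, 0.1]
grip_width: 0.094
grip_force: 0.0
```

Call:
arm_command(plan=[[[0, 0, 15, 0, 0, 0, -1], [0, 0, 28, 0, 0, 0, -1], [0, 0, 32, 0, 0, 0, -1], [0, 0, 32, 0, 0, 0, 0.5], [0, 0, 32, 0, 0, 0, 0.5], [0, 0, 32, 0, 0, 0, 0.5], [0, 0, 32, 0, 0, 0, 0.5], [0, 0, 32, 0, 0, 0, 0.5], [0, 0, 32, 0, 0, 0, 0.5], [0, 0, 32, 0, 0, 0, 0.5], [0, 0, 32, 0, 0, 0, 0.5], [0, 0, 32, 0, 0, 0, 0.5]]], squeeze=20)

```text
time_s: 27.0
ee_pos: [0.461, -0.3126, 0.1541]
eef_rot: [3.141, 0.0, 1.571]
force: [-0.7, 0.5, 0.8]
grip_width: 0.0471
grip_force: 20.0
```

Call:
arm_command(plan=[[[0, 0, -10, 0, 0, 0, 0.5], [0, 0, -30, 0, 0, 0, 0.5], [0, 0, -60, 0, 0, 0, 0.5], [0, 0, -80, 0, 0, 0, 0.5], [0, 0, -80, 0, 0, 0, 0.5], [0, 0, -80, 0, 0, 0, 0.5]]])

```text
time_s: 27.6
ee_pos: [0.4608, -0.3125, 0.2335]
eef_rot: [-3.141, -0.0, 1.571]
force: [0.8, -0.3, -2.4]
grip_width: 0.0478
grip_force: 20.0
```

Call:
arm_command(plan=[[[20, -2, 0, 0, 0, 0, 0.5], [55, -5, 0, 0, 0, 0, 0.5], [95, -8, 0, 0, 0, 0, 0.5], [135, -11, 0, 0, 0, 0, 0.5], [175, -14, 0, 0, 0, 0, 0.5], [215, -17, 0, 0, 0, 0, 0.5], [250, -19, 0, 0, 0, 0, 0.5], [280, -19, 0, 0, 0, 0, 0.5], [294.5, -19, 0, 0, 0, 0, 0.5], [294.5, -19, 0, 0, 0, 0, 0.5], [294.5, -19, 20, 0, 0, 0, 0.5], [294.5, -19, 30, 0, 0, 0, 0.5]]])

```text
time_s: 28.8
ee_pos: [0.4412, -0.0186, 0.202]
eef_rot: [-3.139, -0.0, 1.57]
force: [-0.4, 0.2, -1.9]
grip_width: 0.0476
grip_force: 20.0
```

Run:
```python
from h import *
o=ctrl.get_obs();print(o["ee_pos"],o["force"])
p,d=cams.camera("side");cv2.imwrite("pics/c11.png",cv2.resize(p[150:310,240:420],None,fx=3,fy=3))
W=cloud("side",d);e=o["ee_pos"];c=e[:2]
from scipy.optimize import least_squares as LS
P=W[(np.hypot(W[...,0]-c[0],W[...,1]-c[1])<.036)&(W[...,2]>e[2]-.142)&(W[...,2]<e[2]-.132)]
s=LS(lambda q:np.hypot(P[:,0]-q[0],P[:,1]-q[1])-.029,c,loss="soft_l1",f_scale=.001);print("foot",len(P),s.x.round(4),np.sqrt(np.mean(s.fun**2)).round(4))
```

```text
[ 0.44123886 -0.01860558  0.20196955] [-0.38932491  0.24891692 -1.91687333]
foot 152 [ 0.4402 -0.0191] 0.0016
```

View pics/c11.png

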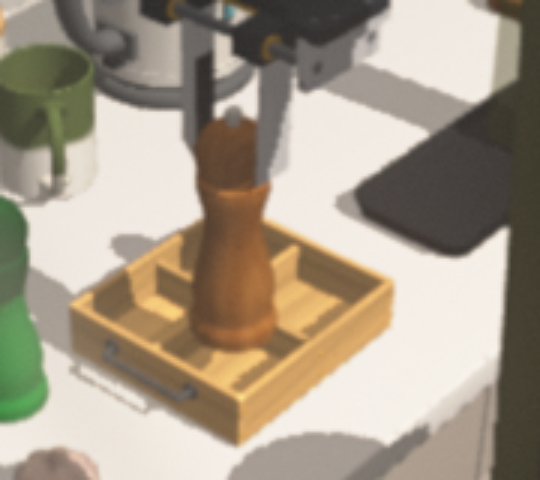

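Crop: the mill foot is centred over the front-left compartment, at about (230,330). Lowering it.

Call:
arm_command(plan=[[[0, 0, 15, 0, 0, 0, 0.5], [0, 0, 30, 0, 0, 0, 0.5], [0, 0, 40, 0, 0, 0, 0.5], [0, 0, 45, 0, 0, 0, 0.5], [0, 0, 47, 0, 0, 0, 0.5], [0, 0, 47, 0, 0, 0, 0.5]]])

```text
time_s: 29.45
ee_pos: [0.4421, -0.0182, 0.1571]
eef_rot: [3.141, 0.0, 1.571]
force: [0.1, -0.4, -1.5]
grip_width: 0.0474
grip_force: 20.0
```

Call:
arm_command(plan=[[[0, 0, 1, 0, 0, 0, 0.5], [0, 0, 2, 0, 0, 0, 0.5], [0, 0, 2, 0, 0, 0, 0.5]]])

```text
time_s: 29.75
ee_pos: [0.4422, -0.0181, 0.1554]
eef_rot: [3.141, 0.0, 1.571]
force: [-0.6, 0.2, 1.0]
grip_width: 0.0478
grip_force: 20.0
```

Call:
arm_command(plan=[[[0, 0, 0, 0, 0, 0, -1], [0, 0, 0, 0, 0, 0, -1], [0, 0, 0, 0, 0, 0, -1], [0, 0, 0, 0, 0, 0, -1], [0, 0, -30, 0, 0, 0, -1], [0, 0, -75, 0, 0, 0, -1], [-10, 0, -125, 0, 0, 0, -1], [-40, 2, -165, 0, 0, 0, -1], [-80, 4, -195, 0, 0, 0, -1], [-125, 6, -205, 0, 0, 0, -1], [-175, 8, -205, 0, 0, 0, -1], [-225, 10, -205, 0, 0, 0, -1]]])

```text
time_s: 30.95
ee_pos: [0.4517, -0.245, 0.3604]
eef_rot: [3.141, 0.001, 1.571]
force: [0.8, 0.1, 0.3]
grip_width: 0.094
grip_force: 0.0
```

Call:
arm_command(plan=[[[-50, 3, 0, 0, 0, 0, -1], [-100, 6, 0, 0, 0, 0, -1], [-145, 10, 0, 0, 0, 0, -1], [-179, 10, 0, 0, 0, 0, -1], [-179, 10, 0, 0, 0, 0, -1], [-179, 10, 0, 0, 0, 0, -1]]])

```text
time_s: 31.55
ee_pos: [0.4618, -0.4223, 0.3592]
eef_rot: [-3.141, -0.001, 1.57]
force: [0.3, 0.2, -0.1]
grip_width: 0.0944
grip_force: 0.0
```

Call:
arm_command(plan=[[[0, 0, 25, 0, 0, 0, -1], [0, 0, 50, 0, 0, 0, -1], [0, 0, 75, 0, 0, 0, -1], [0, 0, 88, 0, 0, 0, -1], [0, 0, 88, 0, 0, 0, -1]]])

```text
time_s: 32.05
ee_pos: [0.4619, -0.4209, 0.2709]
eef_rot: [-3.14, -0.002, 1.572]
force: [-0.5, -0.6, 0.4]
grip_width: 0.0941
grip_force: 0.0
```

Call:
arm_command(plan=[[[0, 0, 0, 0, 0, 0, 0.8], [0, 0, 0, 0, 0, 0, 0.8], [0, 0, 0, 0, 0, 0, 0.8], [0, 0, 0, 0, 0, 0, 0.8], [0, 0, 0, 0, 0, 0, 0.8], [0, 0, 0, 0, 0, 0, 0.8], [0, 0, 0, 0, 0, 0, 0.8], [0, 0, 0, 0, 0, 0, 0.8], [0, 0, 0, 0, 0, 0, 0.8], [0, 0, 0, 0, 0, 0, 0.8], [0, 0, 0, 0, 0, 0, 0.8], [0, 0, 0, 0, 0, 0, 0.8]]], squeeze=35)

```text
time_s: 33.25
ee_pos: [0.4619, -0.422, 0.2719]
eef_rot: [-3.142, 0.0, 1.571]
force: [-0.1, -0.3, -0.5]
grip_width: 0.0313
grip_force: 35.0
```

Call:
arm_command(plan=[[[0, 0, -10, 0, 0, 0, 0.8], [0, 0, -30, 0, 0, 0, 0.8], [0, 0, -60, 0, 0, 0, 0.8], [0, 0, -85, 0, 0, 0, 0.8], [0, 0, -85, 0, 0, 0, 0.8], [0, 0, -85, 0, 0, 0, 0.8]]])

```text
time_s: 33.85
ee_pos: [0.4619, -0.4219, 0.3558]
eef_rot: [-3.141, -0.001, 1.571]
force: [-1.0, 0.1, -7.3]
grip_width: 0.0315
grip_force: 35.0
```

Call:
arm_command(plan=[[[20, -2, 0, 0, 0, 0, 0.8], [55, -4, 0, 0, 0, 0, 0.8], [95, -6, 0, 0, 0, 0, 0.8], [135, -8, 0, 0, 0, 0, 0.8], [175, -10, 0, 0, 0, 0, 0.8], [215, -12, 0, 0, 0, 0, 0.8], [250, -14, 0, 0, 0, 0, 0.8], [280, -16, 0, 0, 0, 0, 0.8], [305, -17, 0, 0, 0, 0, 0.8], [319, -17, 0, 0, 0, 0, 0.8], [319, -17, 10, 0, 0, 0, 0.8], [319, -17, 20, 0, 0, 0, 0.8]]])

```text
time_s: 35.05
ee_pos: [0.4448, -0.1033, 0.3355]
eef_rot: [-3.14, 0.0, 1.571]
force: [-0.8, 0.0, -6.7]
grip_width: 0.0317
grip_force: 35.0
```

Call:
arm_command(plan=[[[0, 0, 0, 0, 0, 0, 0.8], [0, 0, 0, 0, 0, 0, 0.8], [0, 0, 0, 0, 0, 0, 0.8]]])

```text
time_s: 35.35
ee_pos: [0.445, -0.1035, 0.3371]
eef_rot: [3.141, 0.0, 1.57]
force: [0.6, -0.1, -6.7]
grip_width: 0.0316
grip_force: 35.0
```

Run:
```python
from h import *
o=ctrl.get_obs();print(o["ee_pos"],o["eef_rot"],o["force"])
for n in("side","top"):
    z=np.load(n+"0.npz");p,d=cams.camera(n);dz=o["ee_pos"][2]-.2726
    for nm,dd,k in(("before",z["d"],0),("now",d,dz)):
        W=cloud(n,dd)
        for z0 in(.06,.10,.15):
            P=W[(np.hypot(W[...,0]-.443,W[...,1]+.102)<.052)&(abs(W[...,2]-z0-k-.02)<.02)&(W[...,1]<-.055)]
            if len(P)<20: continue
            F=P[(P[:,0]<np.percentile(P[:,0],3)+.008)];L=P[P[:,1]>np.percentile(P[:,1],97)-.008]
            print(n,nm,z0,len(P),"front",np.percentile(P[:,0],[2,10]).round(4),"y",np.percentile(P[:,1],[2,98]).round(4),"slopes",np.polyfit(F[:,1],F[:,0],1)[0].round(3),np.polyfit(L[:,0],L[:,1],1)[0].round(3))
    if n=="side":cv2.imwrite("pics/c12.png",cv2.resize(p[110:310,240:420],None,fx=3,fy=3))
```

```text
[ 0.44500697 -0.10353247  0.33706447] [3.14145989e+00 8.78798080e-05 1.57000805e+00] [ 0.58858134 -0.05832432 -6.74867418]
side before 0.06 497 front [0.411 0.412] y [-0.1214 -0.0688] slopes 0.06 0.065
side before 0.1 553 front [0.4111 0.4122] y [-0.1226 -0.069 ] slopes 0.052 0.052
side before 0.15 675 front [0.4113 0.4123] y [-0.1215 -0.0687] slopes 0.055 0.036
side now 0.06 645 front [0.4108 0.4118] y [-0.1218 -0.0689] slopes 0.058 0.042
side now 0.1 702 front [0.4107 0.4119] y [-0.1224 -0.0688] slopes 0.049 0.023
side now 0.15 744 front [0.4108 0.412 ] y [-0.1218 -0.0684] slopes 0.053 0.044
top before 0.06 160 front [0.4136 0.4144] y [-0.1328 -0.0771] slopes -0.026 1.641
top before 0.1 170 front [0.4141 0.4144] y [-0.1328 -0.0767] slopes -0.034 1.428
top before 0.15 203 front [0.4136 0.4143] y [-0.133  -0.0773] slopes -0.026 1.478
top now 0.06 182 front [0.4131 0.414 ] y [-0.1328 -0.0772] slopes -0.031 1.378
top now 0.1 200 front [0.4135 0.414 ] y [-0.1326 -0.0779] slopes -0.04 1.429
top now 0.15 220 front [0.4133 0.414 ] y [-0.1324 -0.0763] slopes -0.034 1.333
```

View pics/c12.png

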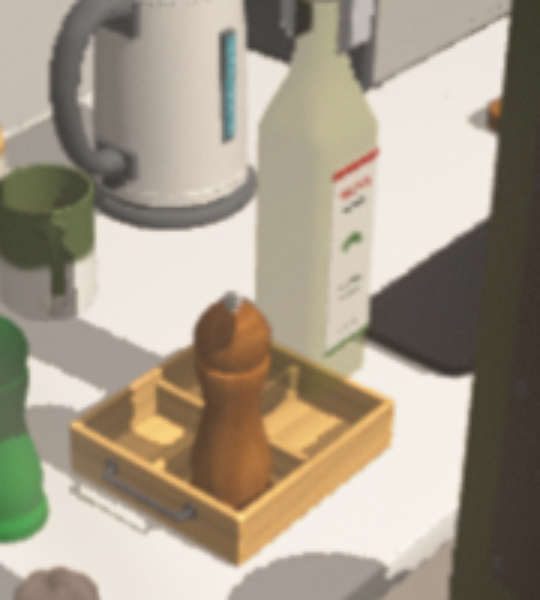

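Crop: the mill is back in front-left (235,400), and the bottle hangs upright over front-right. Its faces match the original pose to within 1 mm, so I'll lower it.

Call:
arm_command(plan=[[[0, 0, 12, 0, 0, 0, 0.8], [0, 0, 24, 0, 0, 0, 0.8], [0, 0, 36, 0, 0, 0, 0.8], [0, 0, 46, 0, 0, 0, 0.8], [0, 0, 55, 0, 0, 0, 0.8], [0, 0, 60, 0, 0, 0, 0.8], [0, 0, 62, 0, 0, 0, 0.8], [0, 0, 62, 0, 0, 0, 0.8]]])

```text
time_s: 36.25
ee_pos: [0.445, -0.103, 0.275]
eef_rot: [3.142, 0.0, 1.571]
force: [-0.1, 0.1, -5.6]
grip_width: 0.0316
grip_force: 35.0
```

Call:
arm_command(plan=[[[0, 0, 1, 0, 0, 0, 0.8], [0, 0, 2, 0, 0, 0, 0.8], [0, 0, 2, 0, 0, 0, 0.8]]])

```text
time_s: 36.55
ee_pos: [0.4451, -0.1031, 0.2734]
eef_rot: [3.141, 0.0, 1.571]
force: [0.0, -0.4, -3.3]
grip_width: 0.0317
grip_force: 35.0
```

Call:
arm_command(plan=[[[0, 0, 0.7, 0, 0, 0, 0.8], [0, 0, 1, 0, 0, 0, 0.8], [0, 0, 1, 0, 0, 0, 0.8]]])

```text
time_s: 36.85
ee_pos: [0.4453, -0.1032, 0.2733]
eef_rot: [3.14, 0.001, 1.571]
force: [-2.0, 0.1, 6.9]
grip_width: 0.0315
grip_force: 35.0
```

Call:
arm_command(plan=[[[0, 0, 0, 0, 0, 0, -1], [0, 0, 0, 0, 0, 0, -1], [0, 0, 0, 0, 0, 0, -1], [0, 0, 0, 0, 0, 0, -1], [0, 0, 0, 0, 0, 0, -1], [0, 0, -20, 0, 0, 0, -1], [0, 0, -60, 0, 0, 0, -1], [0, 0, -90, 0, 0, 0, -1], [-50, 0, -90, 0, 0, 0, -1], [-100, 0, -90, 0, 0, 0, -1], [-150, 0, -90, 0, 0, 0, -1], [-150, 0, -90, 0, 0, 0, -1]]])

```text
time_s: 38.05
ee_pos: [0.4442, -0.2573, 0.3608]
eef_rot: [-3.14, -0.0, 1.566]
force: [0.1, 1.0, -0.9]
grip_width: 0.094
grip_force: 0.0
```

Run:
```python
from h import *
o=ctrl.get_obs();print(o["ee_pos"],o["force"])
p,d=cams.camera("side");cv2.imwrite("pics/end.png",p)
W=cloud("side",d)
for nm,c,r in(("mill",(.441,-.018),.02),("bottle",(.445,-.102),.016),("jar",(.449,.23),.02),("salt",(.516,-.103),.017)):
    P=W[(np.hypot(W[...,0]-c[0],W[...,1]-c[1])<r)];print(nm,np.percentile(P[:,2],99.5).round(3))
```

```text
[ 0.44420741 -0.25732408  0.36077914] [ 0.13157842  0.99224734 -0.94205545]
mill 0.179
bottle 0.308
jar 0.117
salt 0.096
```

View pics/end.png

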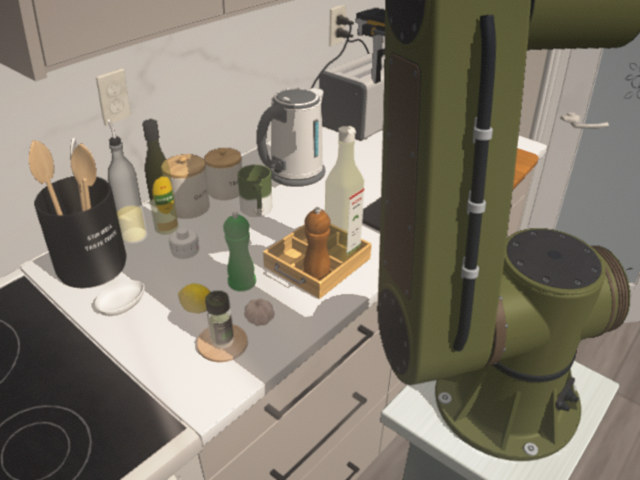

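Final side view: the jar is on the coaster (220,320), the mill (317,245) and bottle (345,190) are back in their compartments, and the garlic (260,310) and lemon (195,297) have not moved. The salt is hidden behind the mill here, but points there reach z 0.096.

```bash
python3 -c "
from station import ctrl
print(ctrl.hand_in())"
```

```text
the job is handed in; nothing more can be done
None
```

The job is done and handed in at about 38 s: the salt is in the back-right compartment, the jar stands upright on the middle of the coaster, the mill and bottle are back in their own front compartments, and the garlic and lemon were not touched.

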